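# Index the jig plate and lock it with the T-key

## Robot

A 7-joint arm with a two-finger parallel gripper is mounted at the origin on the work surface. World frame = base frame: x ahead of the robot, y to its left, z up, the work surface at z = 0. Lengths are in mm, angles in rad, forces in N, time in s.
With the tool pointing down it reaches from about 400 to 850 mm from the base axis. Payload 10.4 kg.
Tool frame: the origin (TCP) lies midway between the tips of the shut fingers; the grasp point (between the pads) lies 19 mm behind it; z points along the fingers, y is the line along which they close (so a half turn about z gives the same grasp; the last joint's range is limited). The gripper opens to 87 mm and grips with 3 to 60 N. Pads are 19 mm wide; open, the fingers measure 117 mm over their backs; the gripper's body (75 mm by 190 mm) begins 51 mm behind the grasp point.
Start: joints at [-1.206, 0.332, -0.065, 1.46, 0.022, 1.35, -0.088], TCP at [236.335, 578.617, 222.576] pointing down, gripper open.
Joint ranges: [-2.6, 2.6], [-0.5, 2.12], [-1.47, 1.34], [0.16, 2.42], [-1.27, 4.41], [0.06, 2.06], [-2.6, 2.6]. Speed limits (rad/s): [2.22, 2.22, 2.79, 2.79, 3.14, 3.14, 3.14].

## Interface

Orientations are given as a 3x3 rotation matrix whose columns are the frame's x, y, z axes.
In Python, from rig import monitor, capture, bot, boxes_of, regions_of, place_of gives the robot as it stands.
- The arm moves only by the tool servo_tool, never from a script. Its argument "commands" is a list that holds one entry, the list of rows, each a list of 7 numbers: the shift along the tool's x, y, z in mm, then the turn, a rotation vector about the tool's x, y, z in rad, then the opening, from -1 (shut) to 1 (fully open). In form: [[[dx, dy, dz, wx, wy, wz, gripper], ...]]. A call has 1 to 8 rows; each row is the pose to reach, as a shift and turn from the pose commanded when the call began, along the tool's axes at that moment; what a row does not reach only later rows make up. A row lasts 1/12 s, in which the tool goes at most 41.7 mm and 7.16 degrees, less where a joint would pass 70% of its speed; a pose out of reach is approached as far as the arm can. A call with a gripper value outside its range is refused whole. The fingers move at their own pace and stop on an object; the grip force is fixed at half the most. Time passes only in rows, so rows that repeat a pose let the fingers close. It gives the time, the measured TCP pose, the force, the opening and the grip force at its end, in the units of the state.
- monitor.observe(): the state, without advancing time (a new reading comes with each control period).
- capture(name): name is "scene" or "top" or "wrist"; returns a dict with "pixels" (400x640x3 uint8, red, green, blue), "fovy" (degrees; the focal length in pixels is half the picture's height over the tangent of half this angle, whatever the lens; pixels are square), "cx", "cy" (the principal point, pixels), "D" ([k1, k2, p1, p2, k3] as OpenCV has them; the pictures are not rectified), "world_to_cam" (4x4, takes a point from world to camera coordinates); the wrist camera has in their place "hand_eye" (4x4, takes a point from camera to tool coordinates, whose origin is the TCP and whose axes are the flange's). Camera axes: x right, y down, z forward; pixel columns grow to the right and rows downward; lengths in mm; the calibration is good to about 2 mm. A picture is of the moment at which its call begins: read the wrist's pose just before it. There is no depth.
- bot.close_job(): hands the job in; it is judged then, once.
Trained networks look in a picture, given as the dict that the camera call returned (one of the last four; its "shot" number tells which), for a name from the list of things; names that differ only in an ending like _2 or _b are one class to them, and where a whole thing is asked for, a point or a joint stands for the part that bears it (a point fixed in the world has none). Each returns a list of dicts, best first, with "confidence" (0 to 1); they miss things now and then, are a little off and sometimes report something else, mostly with a low value. They report only what shows in the picture. A call takes as long as a camera call. They do not tell look-alikes from the thing itself.
- boxes_of(picture, query): "at" ([row, column] in pixels, amid what is visible of it).
- regions_of(picture, query): "region" (400x640 bool, what is visible of it) and "at" ([row, column] in pixels, amid what is visible of it).
- place_of(picture, query): "at" ([row, column] in pixels: a listed point, or the origin of a listed thing).
The state is a dict: "time_s": time; "qpos": joint angles; "dq": joint speeds; "joint_torque": joint torques, N m; "tool_pos": TCP position; "ee_rot": TCP orientation; "ft_force": force on the tool from outside, world axes, zero at the start; "ft_torque": the same for the moment, N m; "gripper_width": finger opening in mm; "gripper_force": force on a finger pad.
Only numpy, scipy, OpenCV 4.12 (cv2) and the standard library are available. Lean on these libraries where they do the work, as an engineer would, in place of code of your own. Each camera call takes 0.05 s, during which the arm holds its last target. There are 200 camera calls.

## Task

First turn the round plate of the indexing jig, by pushing it round on its seat, until the notch in its rim squarely faces the lock bolt. Then take the T-shaped key from the tool block, put it fully home in the square socket of the lock and turn it clockwise to its stop, so that the bolt runs into the notch; leave the key standing there, fully home, and let go. Do not lift the plate off, and leave all the other things where they are.

Things in the scene. Friction and masses are not known exactly. Their poses are not given: they have to be found in the camera images.
- jig: Indexing jig: fixed grey laminate board 210 (x) x 370 (y) x 24 mm. Origin: underside, on the round plate's axis; z up. In its frame the lock housing (70 x 64 mm, top 60 mm above bench) is centred at y = -140 mm, key cylinder on its top; a fixed tool-rest post (22 mm across, top 134 mm above bench) stands at y = +160 mm.
- plate: Round aluminium plate, 170 mm across, 16 mm thick, 0.5 to 1.2 kg, a wooden blank (88 mm across, 22 mm tall) on its centre. Lies on the jig's board, turns endlessly both ways on a spindle (oiled, 0.8 mm play); a few N at the rim turn it and it stops when the push stops. Origin: centre of underside, 24 mm above bench; z up. One rim notch, 20 mm wide, 19 mm deep, towards the plate's -y.
- notch (a point): Middle of the notch's mouth, on the rim circle of the plate (85 mm from its axis, 9 mm above its underside).
- mark (a point): Where the notch's mouth must be: point fixed to the jig, 85 mm from the plate's axis in the jig's -y direction, in front of the nose of the sliding bolt (12 mm wide, round nose) that sticks out of the lock housing; a white line on the housing's top shows the direction.
- socket (a point): Centre of the mouth of the square socket in the top of the key cylinder (brass square in a round steel cylinder 49 mm across), 89 mm above bench. Its frame turns with the cylinder: z up, x and y square to the socket's sides. Socket 16.6 mm square, 2.5 mm chamfer, 26 mm deep.
- lock (a joint): Angle of the key cylinder, rad, growing clockwise seen from above; 0 to 0.3 at the start, hard stop at 1.25 (locked). Stiff, about 0.1 N m, stays where left. Drives the bolt 17.6 mm per rad (tip 9 mm clear of the rim at 0, 13 mm inside the notch at 1.25); the bolt jams on the rim if the notch is not in front of it.
- key: Steel T-key, 0.15 to 0.3 kg: 15 mm square shank 70 mm long (last 4 mm 12 mm wide), on top a cross bar 14 mm wide (x), 14 mm tall, 102 mm long (y). Origin: lower tip; z up the shank; bar's middle at z = 77 mm; shank's sides square to x and y. Starts upright in one of the tool block's holes. Fully home in the socket, its tip is 26 mm below the mouth.
- block: Fixed wooden tool block 210 (x) x 60 (y) x 60 mm high, three square holes 16.6 mm wide, 35 mm deep at x = -65, 0, +65 mm, holding the T-key and two round-handled tools in any order. Origin: centre of underside. The key's bar lies across the block (along its y).
- awl: Wooden bulb-handled awl, round handle 32 mm across and 60 mm tall on a 15 mm square shank, standing in the tool block, top 130 mm above the bench; leave alone.
- driver: Black round straight-handled driver, 30 mm across, standing in the tool block, top 128 mm above the bench; leave alone.
- hammer: Hammer lying on the bench, 240 mm long, beyond the tool block; leave alone.
- dowel: Squared wooden stick 160 x 32 x 32 mm lying between robot and jig; leave alone.
- glue: White glue bottle, 60 mm across, 170 mm tall, to the left of the jig; leave alone.
- tin: Small steel tin, 48 mm across, 45 mm tall, standing on the jig's board about 70 mm to the far side (jig +x) of the lock cylinder; leave alone.
- offcut: Dark wooden offcut 44 x 50 x 35 mm on the jig's board about 70 mm to the near side (jig -x) of the lock cylinder; leave alone.
- screwdriver: Screwdriver 200 mm long lying to the left, beyond the jig; leave alone.
- stud (a point): Top of one of the plate's three upright steel stud pins (14 mm across, 30 mm tall, tops 70 mm above bench), the one opposite the notch. All stand 68 mm from the axis, at 60, 180 and 300 degrees counter-clockwise from the notch seen from above: push them sideways to turn the plate.
Things that resemble listed ones, but are neither listed nor needed, are in the scene too. Of the things like the key, leave any that is green; of the rest the smaller one is meant.

How it is judged (in metres and radians):
On the way, in this order (a step that is already met when the one before it is completed fails the run):
1. the plate's notch faces the bolt within 6 mm, the plate flat on its seat, the lock not yet turned (horizontal distance between notch and mark below 0.006 m and z of plate in the frame of jig below 0.029 m and value of joint lock below 0.6 rad), for 0.2 s.
2. the key is fully home in the socket (within 5 mm of the bottom) before the lock is turned (z of key in the frame of socket below -0.021 m and horizontal distance between key and socket below 0.004 m and angle between key's own z axis and vertical below 0.12 rad and horizontal distance between notch and mark below 0.006 m and value of joint lock below 0.6 rad), for 0.1 s.
3. the lock is turned clockwise to its stop with the key in it (z of key in the frame of socket below -0.021 m and horizontal distance between key and socket below 0.004 m and angle between key's own z axis and vertical below 0.12 rad and horizontal distance between notch and mark below 0.006 m and value of joint lock above 1.1 rad), for 0.2 s.
At the end, for the whole second after the job is handed in: The notch is within 6 mm of the mark with the plate flat on its seat, the lock stands beyond 1.1 rad (stop at 1.25) with the bolt in the notch, and the key stands at rest in the socket: within 5 mm of its bottom, within 4 mm of its axis, upright within 0.12 rad (all of step 3 and z of plate in the frame of jig below 0.029 m and linear speed of each of key, plate below 0.02 m/s); the robot touches nothing.
It fails at once if the plate is lifted 15 mm or more off its seat (z of plate in the frame of jig above 0.039 m).
It fails at once if one of the bystanders is moved by more than 30 mm (distance of any of awl, driver, hammer, dowel, glue, tin, offcut, screwdriver from where it was at the start of the episode above 0.03 m).
It also fails if it takes over 72 s, if anything falls off the work surface, if the arm or the gripper's body presses on something with over 40 N, if the wrist force passes 120 N, or if a joint passes its speed limit or range.

## Working session

There is one attempt and no reset: what is moved stays moved. The work goes in short steps, Python scripts to look and compute and a tool call to move; the robot and the scene stay as the last step left them, time stands still between calls to the robot, and variables do not carry over. Pictures are saved under pics/ and viewed, at most 10 in all, crops included, and the job is handed in when it is done.

Besides the shell and the picture viewer there is one more tool, called after "Request:" by a JSON object that holds its "op" and its "data", one argument or row to a line. servo_tool: Moves the arm, as the interface text tells. Its arguments: {"type":"object","properties":{"commands":{"type":"array"}},"required":["commands"]}

```bash
ls; mkdir -p pics
cat > h.py <<'E'
import numpy as np, cv2
from rig import monitor, capture, bot, boxes_of, regions_of, place_of
def K(p):
    f=200/np.tan(np.radians(p["fovy"])/2); return np.array([[f,0,p["cx"]],[0,f,p["cy"]],[0,0,1]])
def w2c(p,s=None):
    if "world_to_cam" in p: return np.array(p["world_to_cam"])
    T=np.eye(4);T[:3,:3]=s["ee_rot"];T[:3,3]=s["tool_pos"]
    return np.linalg.inv(T@np.array(p["hand_eye"]))
def at_z(p,rc,z,s=None):
    M=w2c(p,s); u=cv2.undistortPoints(np.array([[[rc[1],rc[0]]]],float),K(p),np.array(p["D"],float))[0,0]
    C=-M[:3,:3].T@M[:3,3]; d=M[:3,:3].T@np.array([u[0],u[1],1]); return C+d*(z-C[2])/d[2]
def proj(p,X,s=None):
    M=w2c(p,s); r=cv2.Rodrigues(M[:3,:3])[0]
    q=cv2.projectPoints(np.array(X,float).reshape(-1,1,3),r,M[:3,3],K(p),np.array(p["D"],float))[0].reshape(-1,2); return q[:,::-1]
def save(p,n): cv2.imwrite("pics/"+n+".png",p["pixels"][:,:,::-1])
E
cat > a.py <<'E'
from h import *
Z={"jig":0,"plate":24,"notch":33,"mark":33,"socket":89,"key":25,"block":0,"stud":70,"awl":60,"driver":60}
print(monitor.observe()["tool_pos"])
for c in ["scene","top"]:
    p=capture(c); save(p,c)
    for k,z in Z.items():
        for r in place_of(p,k)[:4]:
            if r["confidence"]>.2: print(c,k,round(r["confidence"],2),np.round(r["at"]),np.round(at_z(p,r["at"],z)))
E
python3 a.py
```

```text
pics
[236.18229488 578.2083344  221.73438625]
scene jig 0.81 [212. 341.] [555. 100.   0.]
scene plate 0.68 [207. 339.] [548.  94.  24.]
scene notch 0.76 [193. 351.] [531. 176.  33.]
scene mark 0.89 [216. 322.] [546.  12.  33.]
scene mark 0.57 [162. 376.] [462. 400.  33.]
scene mark 0.42 [239. 235.] [ 440. -265.   33.]
scene socket 0.58 [212. 315.] [567. -40.  89.]
scene key 0.84 [286. 211.] [ 543. -423.   25.]
scene key 0.7 [238. 238.] [ 432. -250.   25.]
scene key 0.67 [255. 181.] [ 373. -422.   25.]
scene block 0.22 [163. 378.] [444. 438.   0.]
scene stud 0.98 [209. 333.] [578.  31.  70.]
scene awl 0.52 [251. 246.] [ 528. -284.   60.]
scene awl 0.28 [241. 237.] [ 474. -278.   60.]
scene driver 0.72 [260. 258.] [ 582. -283.   60.]
top plate 0.87 [198. 293.] [549.  92.  24.]
top plate 0.46 [166. 341.] [642. -46.  24.]
top notch 0.97 [205. 259.] [526. 187.  33.]
top mark 0.93 [193. 321.] [561.  12.  33.]
top key 0.88 [264. 472.] [ 360. -416.   25.]
top key 0.79 [204. 463.] [ 532. -396.   25.]
top key 0.45 [236. 413.] [ 440. -252.   25.]
top block 0.8 [219. 416.] [ 489. -267.    0.]
top block 0.41 [196. 294.] [556.  91.   0.]
top awl 0.59 [218. 418.] [ 489. -258.   60.]
top driver 0.55 [236. 177.] [440. 409.  60.]
top driver 0.43 [191. 419.] [ 564. -262.   60.]
```

View pics/top.png

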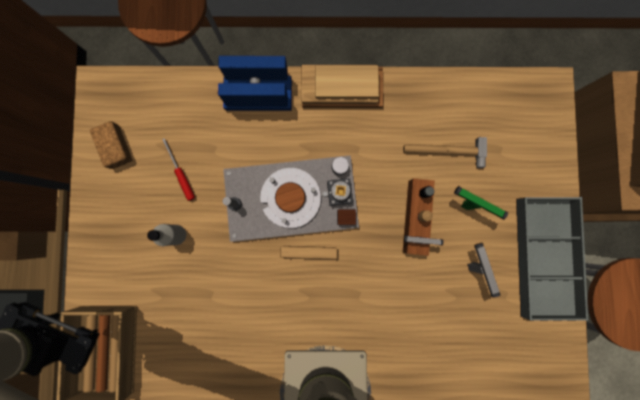

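View pics/scene.png

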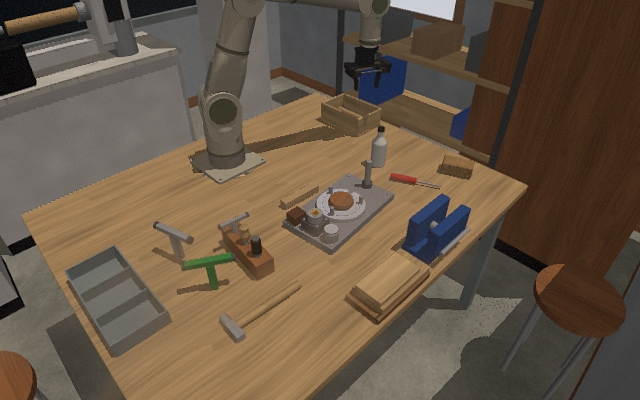

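Three T-keys appear in the top view: a green one at (204,480), which is excluded, a large grey one on the bench at (270,487), and a smaller grey one standing in the block at (240,425). The block one fits the description. The jig is centred at (198,291), with its notch towards the post. I'll work out the first move over the jig.

```bash
cat >> h.py <<'E'
def Rd(yaw): # tool down; yaw = world angle of tool y (closing) axis
    y=np.array([np.cos(yaw),np.sin(yaw),0]); z=np.array([0,0,-1.]); return np.c_[np.cross(y,z),y,z]
def delta(P,R,pos,yaw):
    P,R=np.array(P),np.array(R); d=R.T@(np.array(pos)-P); w=cv2.Rodrigues(R.T@Rd(yaw))[0].ravel(); return np.r_[np.round(d,1),np.round(w,4)]
E
python3 - <<'E'
from h import *
s=monitor.observe(); R=np.array(s["ee_rot"]); print(R.round(3), s["ft_force"],s["gripper_width"])
p=capture("wrist"); print(np.round(p["hand_eye"],3),p["fovy"],p["D"])
y0=np.arctan2(R[1,1],R[0,1]); print(y0)
print(delta(s["tool_pos"],R,[530,93,330],y0))
t=capture("top"); sc=capture("scene")
a=cv2.resize(t["pixels"][185:305,400:520],(400,400),interpolation=3);b=cv2.resize(sc["pixels"][200:300,140:280],(560,400),interpolation=3)[:,:400]
cv2.imwrite("pics/crop.png",np.hstack([a,b])[:,:,::-1])
E
```

```text
[[-0.926  0.378  0.   ]
 [ 0.378  0.926  0.   ]
 [ 0.     0.    -1.   ]] [-0.2104267   0.31078613 -0.82732619] 87.20367362201628
[[ 0.00000e+00 -9.59000e-01 -2.83000e-01  7.69680e+01]
 [ 1.00000e+00  1.00000e-03 -1.00000e-03  1.02500e+00]
 [ 1.00000e-03 -2.83000e-01  9.59000e-01 -1.61995e+02]
 [ 0.00000e+00  0.00000e+00  0.00000e+00  1.00000e+00]] 71.9164732387823 [-0.04844374  0.          0.          0.          0.        ]
1.183027071974962
[-4.555e+02 -3.385e+02 -1.075e+02  1.000e-04 -0.000e+00  0.000e+00]
```

View pics/crop.png

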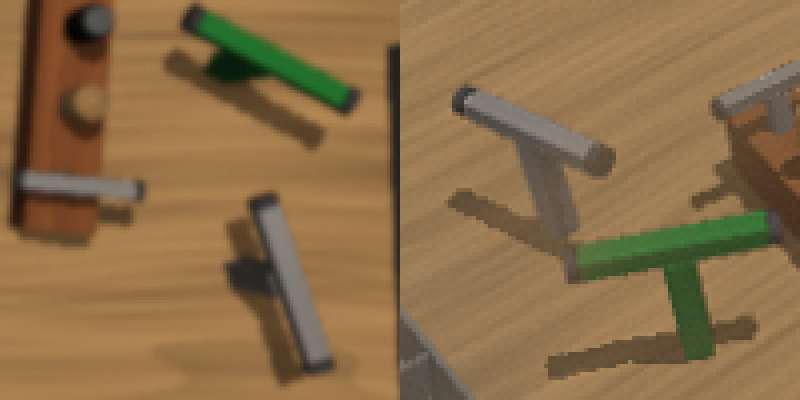

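The crop confirms it: the grey key in the block at crop (185,80) has the shorter bar. The bench one is larger and the other is green. Now moving over the jig.

Request:
{"op": "servo_tool", "data": {
  "commands": [
    [[0,0,-70,0,0,0,1],[-228,-169,-107,0,0,0,1],[-455,-338,-107,0,0,0,1],[-455,-338,-107,0,0,0,1],[-455,-338,-107,0,0,0,1],[-455,-338,-107,0,0,0,1],[-455,-338,-107,0,0,0,1],[-455,-338,-107,0,0,0,1]]
  ]
}}

```text
time_s: 1.92
tool_pos: [386.7, 329.2, 300.5]
ee_rot: [[-0.926, 0.378, 0.0], [0.378, 0.926, 0.001], [-0.0, 0.001, -1.0]]
ft_force: [0.6, 0.6, -0.1]
gripper_width: 87.0
gripper_force: 0.0
```

Run:
```python
from h import *
s=monitor.observe(); R=np.array(s["ee_rot"]); print(s["tool_pos"],s["time_s"],delta(s["tool_pos"],R,[530,93,330],1.183))
```

```text
[386.73495274 329.2485208  300.50892229] 1.9167 [-2.220e+02 -1.645e+02 -2.960e+01  8.000e-04  0.000e+00 -0.000e+00]
```

Request:
{"op": "servo_tool", "data": {
  "commands": [
    [[-205,-152,-29,0,0,0,1],[-205,-152,-29,0,0,0,1],[-205,-152,-29,0,0,0,1],[-205,-152,-29,0,0,0,1],[-205,-152,-29,0,0,0,1],[-205,-152,-29,0,0,0,1],[-205,-152,-29,0,0,0,1],[-205,-152,-29,0,0,0,1]]
  ]
}}

```text
time_s: 2.58
tool_pos: [519.7, 109.2, 329.5]
ee_rot: [[-0.923, 0.384, 0.001], [0.384, 0.923, -0.001], [-0.001, -0.0, -1.0]]
ft_force: [-0.4, 0.5, 1.1]
gripper_width: 86.5
gripper_force: 0.0
```

```bash
cat > m.py <<'E'
from h import *
s=monitor.observe(); print(s["tool_pos"],s["time_s"],s["dq"].round(3) if hasattr(s["dq"],"round") else s["dq"])
p=capture("wrist"); save(p,"w1")
Z={"jig":0,"plate":24,"notch":33,"mark":33,"socket":89,"stud":70}
for k,z in Z.items():
    for r in place_of(p,k)[:4]:
        if r["confidence"]>.2: print(k,round(r["confidence"],2),np.round(r["at"]),np.round(at_z(p,r["at"],z,s),1))
E
python3 m.py
```

```text
[519.74646325 109.24731342 329.45893057] 2.5833 [-0.044 -0.009 -0.071  0.023 -0.014 -0.002 -0.043]
plate 0.95 [184. 320.] [552.2  99.4  24. ]
notch 0.85 [149. 361.] [521.7 186.3  33. ]
notch 0.26 [ 45. 480.] [442.4 411.2  33. ]
mark 0.95 [207. 277.] [560.   15.5  33. ]
socket 0.67 [230. 243.] [561.9 -35.6  89. ]
stud 0.63 [213. 284.] [564.6  32.1  70. ]
```

View pics/w1.png

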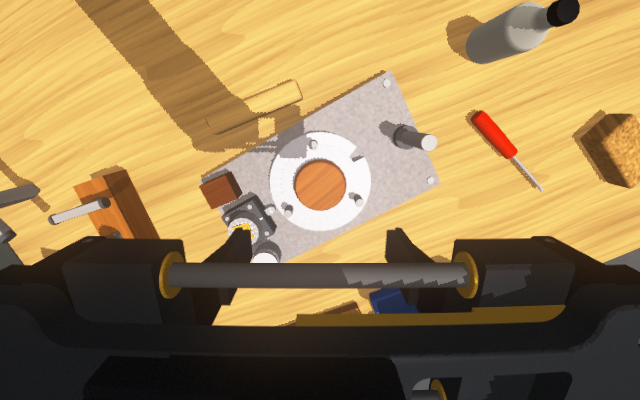

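The wrist picture shows the plate at (184,320), the notch at (153,357) beside the post at (142,420), stud tops near (144,313), (208,287) and (198,357), and the lock at (228,243).

```bash
cat > m2.py <<'E'
from h import *
s=monitor.observe(); print(s["tool_pos"])
p=capture("wrist")
for rc in [(143,313),(207,287),(197,357)]: print("stud",rc,at_z(p,rc,70,s).round(1))
print("post",at_z(p,(142,429),134,s).round(1))
r=regions_of(p,"plate")[0]["region"].astype(np.uint8)
c=max(cv2.findContours(r,0,1)[0],key=len)[:,0]
X=np.array([at_z(p,(v,u),40,s)[:2] for u,v in c],np.float32); X=cv2.convexHull(X)
print("circ",cv2.minEnclosingCircle(X), cv2.fitEllipse(X))
t=capture("top")
for k,z in {"plate":24,"mark":33,"socket":89,"notch":33}.items():
    for pp,ss in ((p,s),(t,None)):
        q=boxes_of(pp,k) if k=="plate" else place_of(pp,k)
        print(k,[(round(a["confidence"],2),at_z(pp,a["at"],z,ss).round(1)) for a in q[:1]])
cv2.imwrite("pics/c2.png",cv2.resize(p["pixels"][120:280,220:440],None,fx=3.5,fy=3.5,interpolation=3)[:,:,::-1])
E
python3 m2.py
```

```text
[517.91970626 114.05933363 328.9499694 ]
stud (143, 313) [477.9 122.8  70. ]
stud (207, 287) [555.9  45.5  70. ]
stud (197, 357) [582.4 155.4  70. ]
post [527.5 264.7 134. ]Traceback (most recent call last):
  File "m2.py", line 6, in <module>
    r=regions_of(p,"plate")[0]["region"].astype(np.uint8)
      ~~~~~~~~~~~~~~~~~~~~~^^^
IndexError: list index out of range
```

```bash
sed -i 's/^for rc.*//;s/^print("post.*//;s/^r=regions.*/q=regions_of(p,"plate"); print(len(q))\nif not q: q=[{"region":cv2.inRange(p["pixels"],(190,190,190),(255,255,255))>0}]\nr=q[0]["region"].astype(np.uint8)/' m2.py; python3 m2.py
```

```text
[518.06119161 113.64697192 328.98766038]
1
circ ((547.5235595703125, 101.36444854736328), 85.55384063720703) ((547.916015625, 101.7481918334961), (168.27806091308594, 170.43817138671875), 57.20586013793945)
plate [(0.75, array([550.5,  99.1,  24. ]))]
plate [(0.61, array([602.1,  56.1,  24. ]))]
mark [(0.81, array([558.3,  19.5,  33. ]))]
mark [(0.64, array([566.2,   7.2,  33. ]))]
socket [(0.71, array([568.2, -39.3,  89. ]))]
socket [(0.69, array([562.4, -41.3,  89. ]))]
notch []
notch [(0.62, array([402.8,  40.2,  33. ]))]
```

View pics/c2.png

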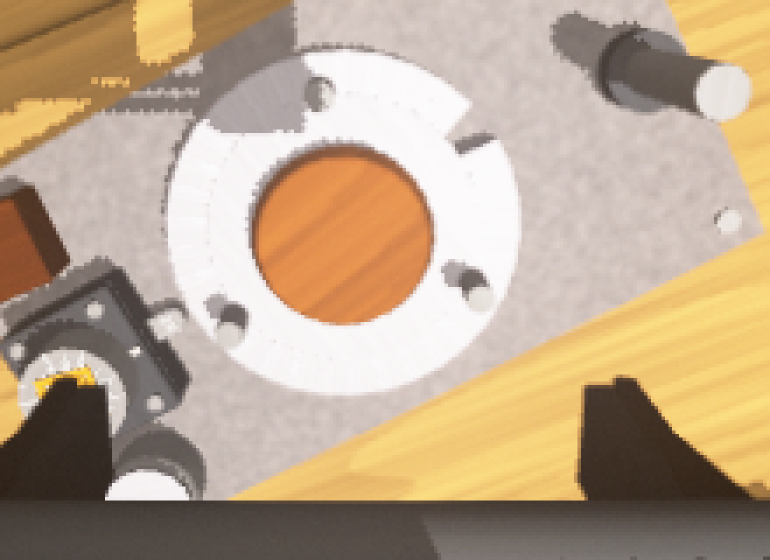

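The crop clearly shows stud tops at crop (322,97), (231,332) and (481,297), the notch mouth at (481,120) and the post top at (722,92). The bolt nose is near (170,318) in line with the plate centre.

Run:
```python
from h import *
s=monitor.observe(); p=capture("wrist")
f=lambda u,v,z: at_z(p,(120+v/3.5,220+u/3.5),z,s).round(1)
for n,u,v,z in [("s1",322,97,70),("s2",231,332,70),("s3",481,297,70),("post",722,92,134),("notch",481,120,40),("nose",172,318,40),("sock",66,382,89)]: print(n,f(u,v,z))
t=capture("top")
for b in (t,capture("scene")):
  q=regions_of(b,"plate")
  for a in q[:2]:
    c=max(cv2.findContours(a["region"].astype(np.uint8),0,1)[0],key=len)[:,0]
    X=cv2.convexHull(np.array([at_z(b,(v,u),40)[:2] for u,v in c],np.float32)); print(a["confidence"],cv2.minEnclosingCircle(X),cv2.fitEllipse(X))
```

```text
s1 [484.3 117.6  70. ]
s2 [567.8  37.2  70. ]
s3 [595.6 150.3  70. ]
post [532.2 258.7 134. ]
notch [524.7 180.3  40. ]
nose [558.7   5.6  40. ]
sock [556.2 -36.9  89. ]
0.74 ((599.47900390625, 63.18473434448242), 53.93667221069336) ((600.42626953125, 62.46165084838867), (41.42906188964844, 101.95559692382812), 145.17034912109375)
0.59 ((544.0484619140625, 95.12895965576172), 102.32386779785156) ((550.6367797851562, 98.20915985107422), (164.40087890625, 201.05377197265625), 55.49733352661133)
```

Run:
```python
from h import *
s=monitor.observe(); print(np.round(s["qpos"],3),s["tool_pos"],s["time_s"])
R=np.array(s["ee_rot"]);print(np.arctan2(R[1,1],R[0,1]))
a=np.radians(166.1);c=np.array([548.7,101.6])
P=np.r_[c+68*np.array([np.cos(a),np.sin(a)]),130]; print(P,delta(s["tool_pos"],R,P,np.radians(76)))
```

```text
[-0.638  0.077  0.363  1.55  -0.028  1.519  0.908] [518.36456043 112.9263801  329.00368127] 3.8333
1.1829617741193423
[482.69127925 117.93550689 130.        ] [ 3.490e+01 -8.900e+00  1.990e+02  1.000e-04  0.000e+00 -1.435e-01]
```

Request:
{"op": "servo_tool", "data": {
  "commands": [
    [[35,-9,60,0,0,0.125,-0.4],[35,-9,100,0,0,0.25,-0.4],[35,-9,100,0,0,0.375,-0.4],[35,-9,100,0,0,0.5,-0.4],[35,-9,100,0,0,0.625,-0.4],[35,-9,100,0,0,0.75,-0.4],[35,-9,100,0,0,0.875,-0.4],[35,-9,100,0,0,1.0,-0.4]]
  ]
}}

```text
time_s: 4.5
tool_pos: [482.5, 117.9, 229.0]
ee_rot: [[-0.176, 0.984, 0.0], [0.984, 0.176, 0.0], [0.0, 0.0, -1.0]]
ft_force: [0.4, 0.3, -0.1]
gripper_width: 41.6
gripper_force: 0.0
```

Request:
{"op": "servo_tool", "data": {
  "commands": [
    [[0,0,0,0,0,0.125,-0.4],[0,0,0,0,0,0.25,-0.4],[0,0,0,0,0,0.375,-0.4],[0,0,0,0,0,0.5,-0.4],[0,0,0,0,0,0.625,-0.4],[0,0,0,0,0,0.75,-0.4],[0,0,0,0,0,0.875,-0.4],[0,0,0,0,0,1.0,-0.4]]
  ]
}}

```text
time_s: 5.17
tool_pos: [482.6, 117.9, 229.0]
ee_rot: [[0.733, 0.68, 0.0], [0.68, -0.733, 0.0], [0.0, -0.0, -1.0]]
ft_force: [0.0, 0.6, 0.4]
gripper_width: 26.2
gripper_force: 0.0
```

Request:
{"op": "servo_tool", "data": {
  "commands": [
    [[0,0,0,0,0,0.125,-0.4],[0,0,0,0,0,0.25,-0.4],[0,0,0,0,0,0.375,-0.4],[0,0,0,0,0,0.5,-0.4],[0,0,0,0,0,0.625,-0.4],[0,0,0,0,0,0.75,-0.4],[0,0,0,0,0,0.875,-0.4],[0,0,0,0,0,1.0,-0.4]]
  ]
}}

```text
time_s: 5.83
tool_pos: [482.6, 117.8, 229.0]
ee_rot: [[0.968, -0.25, 0.0], [-0.25, -0.968, 0.0], [0.0, -0.0, -1.0]]
ft_force: [0.5, 0.1, -0.5]
gripper_width: 26.2
gripper_force: 0.0
```

```bash
cat >> h.py <<'E'
C=np.array([548.7,101.6])
def on(th,z,r=68): a=np.radians(th); return np.r_[C+r*np.array([np.cos(a),np.sin(a)]),z]
E
python3 - <<'E'
from h import *
s=monitor.observe(); R=np.array(s["ee_rot"]); print(np.round(s["qpos"],3),s["tool_pos"],s["time_s"],s["gripper_width"])
print(delta(s["tool_pos"],R,on(166.1,60),np.radians(-104)))
p=capture("wrist"); save(p,"w3")
E
```

```text
[-0.709  0.032  0.389  1.801 -0.013  1.311 -2.14 ] [482.57593281 117.8437276  229.04021766] 5.8333 26.162345639545507
[ 1.00e-01 -1.00e-01  1.69e+02 -1.00e-04 -1.00e-04 -8.00e-03]
```

View pics/w3.png

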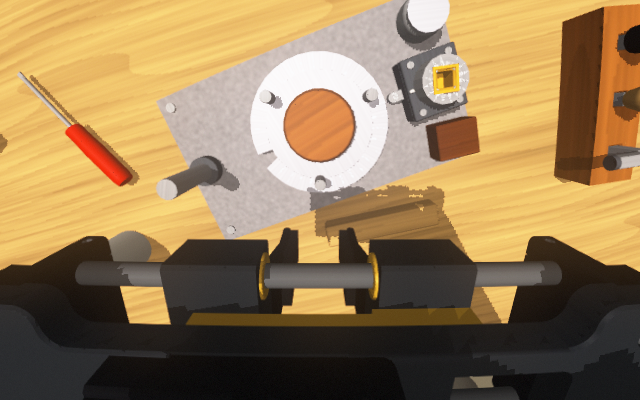

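The picture shows stud tops at (95,266), (94,371) and (182,320), the socket at (78,446) and the fingers straddling in line with the near stud. I'll cross-check the centre from this opposite view.

Run:
```python
from h import *
s=monitor.observe(); p=capture("wrist")
S=[at_z(p,rc,70,s) for rc in [(95,266),(94,371),(182,320)]]; print(np.round(S,1),np.mean(S,0).round(1))
print("post",at_z(p,(188,166),134,s).round(1),"sock",at_z(p,(78,446),89,s).round(1),[at_z(p,a["at"],89,s).round(1) for a in place_of(p,"socket")[:1]],[at_z(p,a["at"],33,s).round(1) for a in place_of(p,"mark")[:1]])
r=regions_of(p,"plate")
if r:
  c=max(cv2.findContours(r[0]["region"].astype(np.uint8),0,1)[0],key=len)[:,0]
  X=cv2.convexHull(np.array([at_z(p,(v,u),40,s)[:2] for u,v in c],np.float32)); print(cv2.minEnclosingCircle(X),cv2.fitEllipse(X))
```

```text
[[596.9 147.3  70. ]
 [568.   35.4  70. ]
 [486.5 115.2  70. ]] [550.5  99.3  70. ]
post [534.5 258.5 134. ] sock [563.7 -39.5  89. ] [array([564.8, -36.8,  89. ])] [array([556.6,  14.2,  33. ])]
((549.3618774414062, 100.15286254882812), 85.79410552978516) ((549.7289428710938, 100.41976165771484), (169.62646484375, 170.140869140625), 148.21270751953125)
```

Centre is (549.5,100.4), jig yaw +5.9°, and the plate needs about +170° counter-clockwise. Going down over the stud and sweeping it round.

Request:
{"op": "servo_tool", "data": {
  "commands": [
    [[-1,1,60,0,0,0,-0.4],[-1,1,100,0,0,0,-0.4],[-1,1,135,0,0,0,-0.4],[-1,1,160,0,0,0,-0.4],[-1,1,174,0,0,0,-0.4],[-1,1,174,0,0,0,-0.4]]
  ]
}}

```text
time_s: 6.58
tool_pos: [478.8, 116.2, 51.6]
ee_rot: [[0.971, -0.241, -0.006], [-0.241, -0.971, -0.003], [-0.005, 0.004, -1.0]]
ft_force: [-1.6, 0.4, 1.0]
gripper_width: 26.2
gripper_force: 0.0
```

Request:
{"op": "servo_tool", "data": {
  "commands": [
    [[0.5,8.5,0,0,0,-0.125,-0.4],[2.1,16.8,0,0,0,-0.25,-0.4],[4.7,24.9,0,0,0,-0.375,-0.4],[8.3,32.6,0,0,0,-0.5,-0.4],[12.9,39.8,0,0,0,-0.625,-0.4],[18.2,46.4,0,0,0,-0.75,-0.4],[24.4,52.2,0,0,0,-0.875,-0.4],[31.3,57.2,0,0,0,-1.0,-0.4]]
  ]
}}

```text
time_s: 7.25
tool_pos: [497.9, 54.2, 56.3]
ee_rot: [[0.723, 0.691, 0.0], [0.691, -0.723, 0.001], [0.001, -0.001, -1.0]]
ft_force: [-2.5, 1.8, -0.4]
gripper_width: 26.1
gripper_force: 1.5
```

Request:
{"op": "servo_tool", "data": {
  "commands": [
    [[0.5,8.5,0,0,0,-0.125,-0.4],[2.1,16.8,0,0,0,-0.25,-0.4],[4.7,24.9,0,0,0,-0.375,-0.4],[8.3,32.6,0,0,0,-0.5,-0.4],[12.9,39.8,0,0,0,-0.625,-0.4],[18.2,46.4,0,0,0,-0.75,-0.4],[24.4,52.2,0,0,0,-0.875,-0.4],[31.3,57.2,0,0,0,-1.0,-0.4]]
  ]
}}

```text
time_s: 7.92
tool_pos: [560.2, 32.8, 56.3]
ee_rot: [[-0.19, 0.982, 0.0], [0.982, 0.19, -0.001], [-0.001, -0.0, -1.0]]
ft_force: [-3.0, -2.4, 0.1]
gripper_width: 26.2
gripper_force: 1.6
```

Run:
```python
from h import *
C=np.array([549.5,100.4])
s=monitor.observe(); R=np.array(s["ee_rot"]); d=s["tool_pos"][:2]-C; print(s["tool_pos"],s["qpos"].round(2),np.hypot(*d),np.degrees(np.arctan2(d[1],d[0]))%360,np.degrees(np.arctan2(R[1,1],R[0,1])))
for th in (300,318,335.9):
    a=np.radians(th); print(th,delta(s["tool_pos"],R,np.r_[C+68*np.array([np.cos(a),np.sin(a)]),55],a-np.radians(270)))
```

```text
[560.16299416  32.82162056  56.34217876] [-0.29  0.35  0.18  1.82 -0.07  0.98  0.11] 68.41444885845354 278.96660744250886 10.929383725595548
300 [ 4.100e+00  2.460e+01  1.300e+00 -2.000e-04  7.000e-04 -3.328e-01]
318 [ 1.41e+01  4.33e+01  1.30e+00 -3.00e-04  6.00e-04 -6.47e-01]
335.9 [ 2.930e+01  5.800e+01  1.300e+00 -4.000e-04  6.000e-04 -9.594e-01]
```

Request:
{"op": "servo_tool", "data": {
  "commands": [
    [[0.5,8.5,0,0,0,-0.125,-0.4],[2.1,16.8,0,0,0,-0.25,-0.4],[4.7,24.9,0,0,0,-0.375,-0.4],[8.3,32.6,0,0,0,-0.5,-0.4],[12.9,39.8,0,0,0,-0.625,-0.4],[18.2,46.4,0,0,0,-0.75,-0.4],[24.4,52.2,0,0,0,-0.875,-0.4],[28.5,55.3,0,0,0,-0.95,-0.4]]
  ]
}}

```text
time_s: 8.58
tool_pos: [610.2, 71.4, 56.6]
ee_rot: [[-0.909, 0.416, 0.002], [0.416, 0.909, -0.001], [-0.002, -0.0, -1.0]]
ft_force: [1.2, -3.6, -2.3]
gripper_width: 26.0
gripper_force: 1.6
```

Request:
{"op": "servo_tool", "data": {
  "commands": [
    [[0,0,0,0,0,0,-0.8],[0,0,0,0,0,0,-0.8],[0,0,0,0,0,0,-0.8],[0,0,0,0,0,0,-0.8]]
  ]
}}

```text
time_s: 8.92
tool_pos: [609.7, 70.4, 56.2]
ee_rot: [[-0.904, 0.427, 0.002], [0.427, 0.904, -0.001], [-0.002, -0.0, -1.0]]
ft_force: [0.3, -5.6, 5.9]
gripper_width: 12.8
gripper_force: 30.0
```

```bash
cat > st.py <<'E'
from h import *
C=np.array([549.5,100.4])
s=monitor.observe(); R=np.array(s["ee_rot"]); d=s["tool_pos"][:2]-C; print(s["tool_pos"],s["time_s"],s["ft_force"],s["gripper_width"],s["qpos"].round(2),np.hypot(*d),np.degrees(np.arctan2(d[1],d[0]))%360,np.degrees(np.arctan2(R[1,1],R[0,1])))
a=np.radians(335.9);print(delta(s["tool_pos"],R,np.r_[C+68*np.array([np.cos(a),np.sin(a)]),55],a-np.radians(270)))
E
python3 st.py
```

```text
[609.65294538  70.44813047  56.17192081] 8.9167 [ 0.28315931 -5.62599436  5.863679  ] 12.798423727646473 [-0.2   0.44  0.01  1.67 -0.    1.02  0.94] 67.1974056539773 333.5299752429961 64.75380995745863
[-8.0e-01  2.8e+00  1.2e+00 -1.0e-04  2.1e-03 -2.0e-02]
```

Request:
{"op": "servo_tool", "data": {
  "commands": [
    [[-0.5,1.5,0,0,0,0,-0.8],[-0.8,3,0,0,0,0,-0.8],[-0.8,3,0,0,0,0,-0.8],[-0.8,3,0,0,0,0,-0.8]]
  ]
}}

```text
time_s: 9.25
tool_pos: [611.2, 72.8, 56.2]
ee_rot: [[-0.905, 0.426, 0.001], [0.426, 0.905, -0.001], [-0.001, -0.001, -1.0]]
ft_force: [-2.3, -6.8, 7.9]
gripper_width: 13.2
gripper_force: 30.0
```

```bash
python3 st.py
```

```text
[611.24408278  72.76092073  56.16877529] 9.25 [-2.31152552 -6.83690941  7.90880928] 13.188489328472095 [-0.2   0.45  0.01  1.67 -0.    1.02  0.94] 67.64798933850167 335.88483379566514 64.78440202455072
[-3.00e-01  0.00e+00  1.20e+00 -8.00e-04  1.40e-03 -1.95e-02]
```

Request:
{"op": "servo_tool", "data": {
  "commands": [
    [[0,0,0,0,0,0,-0.4],[0,0,0,0,0,0,-0.4],[0,0,0,0,0,0,-0.4],[0,0,-5,0,0,0,-0.4],[0,0,-40,0,0,0,-0.4],[0,0,-80,0,0,0,-0.4],[0,0,-120,0,0,0,-0.4],[0,0,-160,0,0,0,-0.4]]
  ]
}}

```text
time_s: 9.92
tool_pos: [610.4, 74.7, 217.2]
ee_rot: [[-0.906, 0.424, -0.0], [0.424, 0.906, 0.001], [0.0, 0.0, -1.0]]
ft_force: [1.7, -0.0, -0.0]
gripper_width: 26.1
gripper_force: 0.0
```

Request:
{"op": "servo_tool", "data": {
  "commands": [
    [[20,-30,-30,0,0,0,1],[40,-60,-60,0,0,0,1],[60,-80,-80,0,0,0,1],[68,-80,-80,0,0,0,1],[68,-80,-80,0,0,0,1],[68,-80,-80,0,0,0,1]]
  ]
}}

```text
time_s: 10.42
tool_pos: [515.4, 31.3, 295.3]
ee_rot: [[-0.906, 0.423, 0.001], [0.423, 0.906, 0.001], [-0.001, 0.001, -1.0]]
ft_force: [-0.1, 0.1, -0.4]
gripper_width: 58.2
gripper_force: 0.0
```

Run:
```python
from h import *
s=monitor.observe(); p=capture("wrist"); save(p,"w4"); R=np.array(s["ee_rot"]); print(s["tool_pos"],s["time_s"],np.abs(s["dq"]).max())
for k,z in {"plate":24,"mark":33,"socket":89,"notch":33,"stud":70}.items():
    print(k,[(round(a["confidence"],2),np.round(a["at"]),at_z(p,a["at"],z,s).round(1)) for a in place_of(p,k)[:2]])
r=regions_of(p,"plate")
if r:
  c=max(cv2.findContours(r[0]["region"].astype(np.uint8),0,1)[0],key=len)[:,0]
  X=cv2.convexHull(np.array([at_z(p,(v,u),40,s)[:2] for u,v in c],np.float32)); print(cv2.minEnclosingCircle(X),cv2.fitEllipse(X))
```

```text
[515.3560774   31.26890934 295.25258604] 10.4167 0.04614704458617533
plate [(0.8, array([168., 366.]), array([548.5, 100.4,  24. ]))]
mark [(0.88, array([202., 321.]), array([566. ,  13.5,  33. ])), (0.48, array([179., 263.]), array([493.8, -52.7,  33. ]))]
socket [(0.66, array([227., 289.]), array([565.5, -36.8,  89. ]))]
notch []
stud [(0.64, array([149., 416.]), array([541.3, 171.1,  70. ]))]
((549.2490844726562, 101.099365234375), 85.49260711669922) ((549.0562133789062, 101.13697052001953), (168.26332092285156, 169.1711883544922), 156.74673461914062)
```

View pics/w4.png

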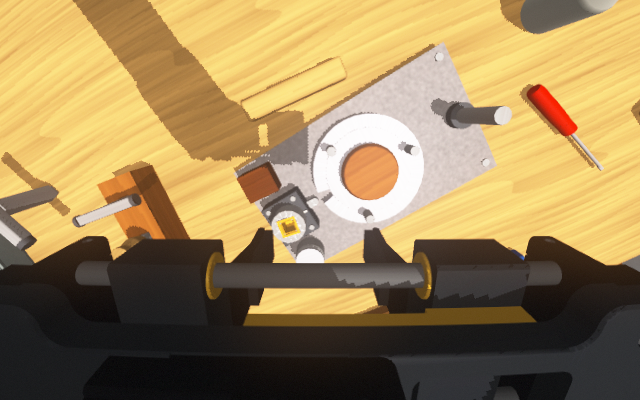

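The notch now sits behind the bolt nose: the opposite stud is at 96.5° against a 95.9° target, well within tolerance. Going to look at the key.

Run:
```python
from h import *
s=monitor.observe(); R=np.array(s["ee_rot"]); p=capture("wrist")
a,b=at_z(p,(222,78),109,s),at_z(p,(202,137),109,s); print(a,b,np.degrees(np.arctan2(*(b-a)[1::-1])))
print(s["tool_pos"],delta(s["tool_pos"],R,[440,-205,330],0.0))
```

```text
[ 426.67367455 -299.57815843  109.        ] [ 439.46058194 -202.43790805  109.        ] 82.50107211483284
[515.58297237  30.77273295 294.11988073] [-3.1400e+01 -2.4560e+02 -3.5700e+01 -1.4000e-03 -8.0000e-04  1.1332e+00]
```

Request:
{"op": "servo_tool", "data": {
  "commands": [
    [[-4,-32,-36,0,0,0.125,0.1],[-8,-64,-36,0,0,0.25,0.1],[-12,-96,-36,0,0,0.375,0.1],[-16,-128,-36,0,0,0.5,0.1],[-20,-160,-36,0,0,0.625,0.1],[-24,-192,-36,0,0,0.75,0.1],[-28,-222,-36,0,0,0.875,0.1],[-31,-245,-36,0,0,1.0,0.1]]
  ]
}}

```text
time_s: 11.48
tool_pos: [438.5, -207.1, 331.0]
ee_rot: [[-0.124, 0.992, -0.0], [0.992, 0.124, -0.0], [-0.0, -0.0, -1.0]]
ft_force: [0.6, 0.7, 0.9]
gripper_width: 49.2
gripper_force: 0.0
```

Request:
{"op": "servo_tool", "data": {
  "commands": [
    [[0,0,0,0,0,0.125,0.1],[0,0,0,0,0,0.264,0.1],[0,0,0,0,0,0.264,0.1],[0,0,0,0,0,0.264,0.1]]
  ]
}}

```text
time_s: 11.82
tool_pos: [439.7, -204.4, 330.8]
ee_rot: [[0.128, 0.992, -0.0], [0.992, -0.128, 0.0], [0.0, -0.0, -1.0]]
ft_force: [0.2, 0.3, -0.8]
gripper_width: 48.1
gripper_force: 0.0
```

Run:
```python
from h import *
s=monitor.observe(); p=capture("wrist"); save(p,"w5"); R=np.array(s["ee_rot"]); print(s["tool_pos"],s["time_s"],np.abs(s["dq"]).max(),s["qpos"].round(2))
print([(round(a["confidence"],2),np.round(a["at"]),at_z(p,a["at"],25,s).round(1)) for a in place_of(p,"key")[:3]])
for a in regions_of(p,"key")[:3]:
  c=np.argwhere(a["region"]); 
  X=np.array([at_z(p,q,109,s)[:2] for q in c],np.float32); print(a["confidence"],len(c),cv2.minAreaRect(X))
```

```text
[ 439.73352142 -204.36416802  330.80628621] 11.8167 0.05476956806557662 [ 0.08 -0.03  0.26  1.65  0.01  1.52  0.21]
[(0.92, array([194., 318.]), array([ 433.8, -255.8,   25. ]))]
0.84 677 ((430.9976501464844, -255.66781616210938), (104.11428833007812, 15.534956932067871), 84.05697631835938)
0.73 998 ((368.9184875488281, -408.0972595214844), (47.0533561706543, 109.14167022705078), 83.2453384399414)
```

View pics/w5.png

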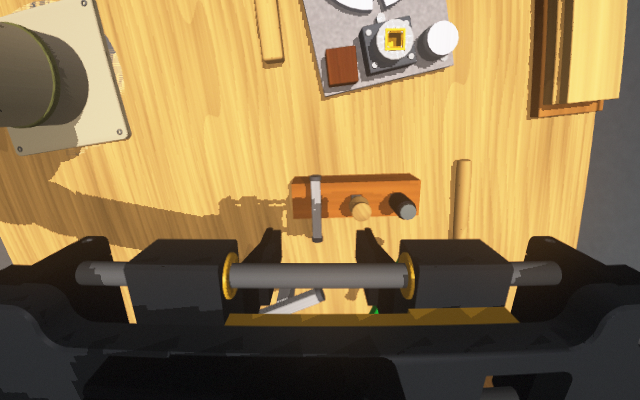

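The bar lies at (212,317), with the awl at (208,361) and the driver at (206,403) clear of the fingers. Its rectangle measures 104 x 15.5 mm, which fits the key, so I'll grasp it.

Request:
{"op": "servo_tool", "data": {
  "commands": [
    [[-40,-1,0,0,0,-0.015,0.1],[-51.7,-1.1,40,0,0,-0.015,0.1],[-51.7,-1.1,80,0,0,-0.015,0.1],[-51.7,-1.1,120,0,0,-0.015,0.1],[-51.7,-1.1,150,0,0,-0.015,0.1],[-51.7,-1.1,150,0,0,-0.015,0.1]]
  ]
}}

```text
time_s: 12.47
tool_pos: [428.7, -253.9, 175.3]
ee_rot: [[0.113, 0.994, -0.009], [0.994, -0.113, 0.003], [0.002, -0.009, -1.0]]
ft_force: [0.1, 0.9, -0.5]
gripper_width: 47.8
gripper_force: 0.0
```

Run:
```python
from h import *
s=monitor.observe(); p=capture("wrist"); save(p,"w6"); R=np.array(s["ee_rot"]); print(s["tool_pos"],s["time_s"],np.abs(s["dq"]).max())
for a in regions_of(p,"key")[:2]:
  c=np.argwhere(a["region"]); 
  X=np.array([at_z(p,q,109,s)[:2] for q in c],np.float32); r=cv2.minAreaRect(X);print(a["confidence"],len(c),r,c.min(0),c.max(0))
  print(delta(s["tool_pos"],R,[*r[0],83],np.radians(-6)))
```

```text
[ 428.73636058 -253.89467987  175.28108126] 12.4667 0.12237607029770362
0.95 1760 ((431.242919921875, -254.3358154296875), (99.9900894165039, 15.812824249267578), 84.73693084716797) [154 310] [262 330]
[-4.00e-01  3.40e+00  9.23e+01 -9.00e-03 -2.30e-03 -8.80e-03]
```

Request:
{"op": "servo_tool", "data": {
  "commands": [
    [[0,0,40,0,0,0,0.1],[0,0,75,0,0,0,0.1],[0,0,98,0,0,0,0.1],[0,0,98,0,0,0,0.1],[0,0,98,0,0,0,-0.9],[0,0,98,0,0,0,-0.9],[0,0,98,0,0,0,-0.9],[0,0,98,0,0,0,-0.9]]
  ]
}}

```text
time_s: 13.23
tool_pos: [433.1, -256.1, 85.0]
ee_rot: [[0.115, 0.993, 0.003], [0.993, -0.115, -0.001], [-0.001, 0.003, -1.0]]
ft_force: [0.7, -0.2, 1.4]
gripper_width: 28.8
gripper_force: 0.0
```

Request:
{"op": "servo_tool", "data": {
  "commands": [
    [[0,0,0,0,0,0,-0.9],[0,0,0,0,0,0,-0.9],[0,0,0,0,0,0,-0.9]]
  ]
}}

```text
time_s: 13.48
tool_pos: [431.7, -255.7, 83.6]
ee_rot: [[0.116, 0.993, -0.0], [0.993, -0.116, 0.0], [0.0, -0.0, -1.0]]
ft_force: [-2.7, 1.4, 5.5]
gripper_width: 15.0
gripper_force: 29.8
```

Gripped (15 mm). Lifting and going to look into the socket.

Request:
{"op": "servo_tool", "data": {
  "commands": [
    [[0,0,-15,0,0,0,-0.9],[0,0,-35,0,0,0,-0.9],[0,0,-70,0,0,0,-0.9],[0,0,-110,0,0,0,-0.9],[0,0,-150,0,0,0,-0.9],[25,17,-180,0,0,0,-0.9],[55,38,-200,0,0,0,-0.9],[85,58,-200,0,0,0,-0.9]]
  ]
}}

```text
time_s: 14.15
tool_pos: [501.2, -178.0, 288.1]
ee_rot: [[0.118, 0.993, 0.007], [0.993, -0.118, -0.001], [-0.0, 0.007, -1.0]]
ft_force: [1.8, -0.7, -3.2]
gripper_width: 14.6
gripper_force: 29.9
```

Request:
{"op": "servo_tool", "data": {
  "commands": [
    [[30,20,0,0,0,0,-0.9],[60,40,0,0,0,0,-0.9],[74,47,0,0,0,0,-0.9],[74,47,0,0,0,0,-0.9],[74,47,0,0,0,0,-0.9],[74,47,0,0,0,0,-0.9]]
  ]
}}

```text
time_s: 14.65
tool_pos: [553.8, -111.0, 282.8]
ee_rot: [[0.117, 0.993, -0.001], [0.993, -0.117, -0.001], [-0.001, -0.001, -1.0]]
ft_force: [0.4, -1.0, -2.2]
gripper_width: 14.7
gripper_force: 29.9
```

```bash
cat > sk.py <<'E'
from h import *
s=monitor.observe(); p=capture("wrist"); save(p,"w7"); R=np.array(s["ee_rot"]); print(s["tool_pos"],s["time_s"],np.abs(s["dq"]).max(),s["gripper_width"],s["ft_force"],np.degrees(np.arctan2(R[1,1],R[0,1])))
q=place_of(p,"socket")[0]; print(q["confidence"],q["at"],at_z(p,q["at"],89,s))
r0,c0=np.int32(np.round(q["at"]))
hsv=cv2.cvtColor(p["pixels"],cv2.COLOR_RGB2HSV); m=cv2.inRange(hsv,(15,140,60),(40,255,255))
w=np.zeros_like(m); w[max(0,r0-30):r0+30,c0-30:c0+30]=1; m=m*w
n,l,st,_=cv2.connectedComponentsWithStats(m); i=1+np.argmax(st[1:,4]); c=np.argwhere(l==i); print(st[i])
X=np.array([at_z(p,a,89,s)[:2] for a in c],np.float32); print("brass",cv2.minAreaRect(X))
a,b=at_z(p,q["at"],89,s),0
cv2.imwrite("pics/c7.png",np.hstack([cv2.resize(p["pixels"][max(0,r0-32):max(0,r0-32)+64,c0-32:c0+32],(400,400),interpolation=3),cv2.resize(p["pixels"][150:300,245:395],(400,400),interpolation=3)])[:,:,::-1])
print(max(0,r0-32),c0-32)
E
python3 sk.py
```

```text
[ 553.83884819 -110.99112126  282.76418575] 14.65 0.012555365143844326 14.712676830495763 [ 0.40412311 -1.01399329 -2.17010182] -6.722165267485837
0.84 [122.8, 321.5] [567.01735997 -40.04973889  89.        ]
[309 111  21  23 439]
brass ((564.020263671875, -38.84674835205078), (26.645912170410156, 25.182233810424805), 83.31976318359375)
91 290
```

View pics/c7.png

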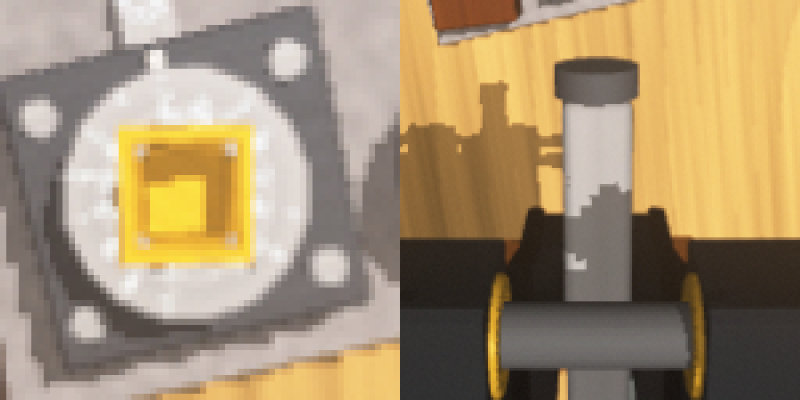

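The crop shows the socket square parallel to the image and tool axes, so the lock is at about 0.22 rad and no yaw is needed. The key bar is straight in the fingers, with its far end at about row 178. Checking the key's offset along the bar and working out the move.

Run:
```python
from h import *
s=monitor.observe(); R=np.array(s["ee_rot"]); p=capture("wrist"); z=s["tool_pos"][2]
for r in (173,178,183):
    X=at_z(p,(r,320),z+26,s); print(r,R.T@(X-s["tool_pos"]))
print(delta(s["tool_pos"],R,[564,-38.8,s["tool_pos"][2]],np.radians(-6.7)))
```

```text
173 [ 51.93878337   2.14533603 -26.01678098]
178 [ 49.38180912   2.15112272 -26.01596553]
183 [ 46.79871505   2.1569981  -26.01514176]
[ 7.32e+01  1.60e+00 -0.00e+00 -1.00e-04  3.00e-04 -1.30e-03]
```

Request:
{"op": "servo_tool", "data": {
  "commands": [
    [[30,0.5,0,0,0,0,-0.9],[60,1,0,0,0,0,-0.9],[73,1,40,0,0,0,-0.9],[73,1,80,0,0,0,-0.9],[73,1,110,0,0,0,-0.9],[73,1,125,0,0,0,-0.9],[73,1,125,0,0,0,-0.9],[73,1,125,0,0,0,-0.9]]
  ]
}}

```text
time_s: 15.47
tool_pos: [563.6, -38.1, 158.2]
ee_rot: [[0.117, 0.993, -0.001], [0.993, -0.117, -0.0], [-0.0, -0.001, -1.0]]
ft_force: [0.1, -0.5, -1.7]
gripper_width: 14.6
gripper_force: 29.9
```

Request:
{"op": "servo_tool", "data": {
  "commands": [
    [[0,0,4,0,0,0,-0.9],[0,0,8,0,0,0,-0.9],[0,0,12,0,0,0,-0.9],[0,0,15,0,0,0,-0.9],[0,0,15,0,0,0,-0.9]]
  ]
}}

```text
time_s: 15.88
tool_pos: [564.2, -37.4, 143.1]
ee_rot: [[0.116, 0.993, 0.001], [0.993, -0.116, 0.0], [0.0, 0.001, -1.0]]
ft_force: [0.3, 0.5, -1.3]
gripper_width: 14.5
gripper_force: 29.9
```

Request:
{"op": "servo_tool", "data": {
  "commands": [
    [[0,0,4,0,0,0,-0.9],[0,0,8,0,0,0,-0.9],[0,0,12,0,0,0,-0.9],[0,0,16,0,0,0,-0.9],[0,0,16,0,0,0,-0.9]]
  ]
}}

```text
time_s: 16.3
tool_pos: [564.0, -37.4, 126.1]
ee_rot: [[0.116, 0.993, -0.0], [0.993, -0.116, -0.0], [-0.0, -0.0, -1.0]]
ft_force: [3.1, 0.4, -3.3]
gripper_width: 14.8
gripper_force: 29.8
```

Request:
{"op": "servo_tool", "data": {
  "commands": [
    [[0,0,3,0,0,0,-0.9],[0,0,5,0,0,0,-0.9],[0,0,6,0,0,0,-0.9],[0,0,6,0,0,0,-0.9]]
  ]
}}

```text
time_s: 16.63
tool_pos: [564.3, -37.4, 121.6]
ee_rot: [[0.116, 0.993, 0.001], [0.993, -0.116, 0.0], [0.0, 0.001, -1.0]]
ft_force: [1.4, -0.5, 3.4]
gripper_width: 14.6
gripper_force: 29.9
```

Bottomed with light contact (tip at 63 mm, so fully home). Turning clockwise.

Request:
{"op": "servo_tool", "data": {
  "commands": [
    [[0,0,0,0,0,0,-0.9],[0,0,0,0,0,0,-0.9],[0,0,0,0,0,0.08,-0.9],[0,0,0,0,0,0.16,-0.9],[0,0,0,0,0,0.24,-0.9],[0,0,0,0,0,0.32,-0.9],[0,0,0,0,0,0.4,-0.9],[0,0,0,0,0,0.48,-0.9]]
  ]
}}

```text
time_s: 17.3
tool_pos: [565.0, -37.9, 121.6]
ee_rot: [[0.565, 0.825, 0.003], [0.825, -0.565, -0.001], [0.001, 0.002, -1.0]]
ft_force: [4.7, -2.8, 2.6]
gripper_width: 14.5
gripper_force: 29.9
```

Request:
{"op": "servo_tool", "data": {
  "commands": [
    [[0,0,0,0,0,0.08,-0.9],[0,0,0,0,0,0.16,-0.9],[0,0,0,0,0,0.24,-0.9],[0,0,0,0,0,0.32,-0.9],[0,0,0,0,0,0.4,-0.9],[0,0,0,0,0,0.44,-0.9],[0,0,0,0,0,0.44,-0.9]]
  ]
}}

```text
time_s: 17.88
tool_pos: [565.0, -38.5, 121.7]
ee_rot: [[0.862, 0.507, 0.003], [0.507, -0.862, -0.001], [0.002, 0.003, -1.0]]
ft_force: [5.1, -2.3, 4.2]
gripper_width: 14.7
gripper_force: 29.9
```

Run:
```python
from h import *
s=monitor.observe(); R=np.array(s["ee_rot"]); print(np.degrees(np.arctan2(R[1,1],R[0,1])),s["ft_torque"],s["qpos"].round(2))
```

```text
-59.55423134556909 [-1.12267326 -1.0740379   0.10376371] [-0.22  0.28  0.24  1.76 -0.07  1.11 -0.99]
```

Request:
{"op": "servo_tool", "data": {
  "commands": [
    [[0,0,0,0,0,0.05,-0.9],[0,0,0,0,0,0.1,-0.9],[0,0,0,0,0,0.15,-0.9],[0,0,0,0,0,0.15,-0.9],[0,0,0,0,0,0.15,-0.9]]
  ]
}}

```text
time_s: 18.3
tool_pos: [565.0, -38.8, 121.7]
ee_rot: [[0.927, 0.374, 0.003], [0.374, -0.927, -0.002], [0.002, 0.002, -1.0]]
ft_force: [5.5, -3.2, 3.3]
gripper_width: 14.7
gripper_force: 29.9
```

```bash
cat > tq.py <<'E'
from h import *
s=monitor.observe(); R=np.array(s["ee_rot"]); print(np.degrees(np.arctan2(R[1,1],R[0,1])),s["ft_torque"],s["ft_force"],s["tool_pos"],s["time_s"])
E
python3 tq.py
```

```text
-68.02445710420426 [-1.20200622 -1.06365894 -0.02909122] [ 5.52749254 -3.17010398  3.29102758] [564.97329897 -38.78227956 121.6870586 ] 18.3
```

Request:
{"op": "servo_tool", "data": {
  "commands": [
    [[0,0,0,0,0,0.05,-0.9],[0,0,0,0,0,0.1,-0.9],[0,0,0,0,0,0.1,-0.9],[0,0,0,0,0,0.1,-0.9]]
  ]
}}

```text
time_s: 18.63
tool_pos: [564.9, -38.8, 121.7]
ee_rot: [[0.96, 0.28, 0.003], [0.28, -0.96, -0.002], [0.002, 0.002, -1.0]]
ft_force: [4.2, -4.2, 3.2]
gripper_width: 14.6
gripper_force: 29.9
```

```bash
python3 tq.py
```

```text
-73.74805243413549 [-1.34091757 -0.91943379  0.13393006] [ 4.18906102 -4.20380218  3.20226816] [564.91619559 -38.80875386 121.71133627] 18.6333
```

Request:
{"op": "servo_tool", "data": {
  "commands": [
    [[0,0,0,0,0,0.05,-0.9],[0,0,0,0,0,0.1,-0.9],[0,0,0,0,0,0.1,-0.9],[0,0,0,0,0,0.1,-0.9]]
  ]
}}

```text
time_s: 18.97
tool_pos: [564.7, -38.7, 121.7]
ee_rot: [[0.983, 0.183, 0.002], [0.183, -0.983, -0.002], [0.002, 0.002, -1.0]]
ft_force: [4.1, -4.4, 3.8]
gripper_width: 14.8
gripper_force: 30.2
```

```bash
python3 tq.py
```

```text
-79.42806857179967 [-1.21966734 -0.57566763  0.59383389] [ 4.08377204 -4.35418209  3.83995193] [564.6830021  -38.71166166 121.69115341] 18.9667
```

Torque rises to 0.6 N m after about 73° of turn, so this is the stop. Relaxing, letting go and rising.

Request:
{"op": "servo_tool", "data": {
  "commands": [
    [[0,0,0,0,0,-0.04,-0.9],[0,0,0,0,0,-0.07,-0.9],[0,0,0,0,0,-0.07,-0.9],[0,0,0,0,0,-0.07,0.1],[0,0,0,0,0,-0.07,0.1],[0,0,0,0,0,-0.07,0.1],[0,0,0,0,0,-0.07,0.1],[0,0,0,0,0,-0.07,0.1]]
  ]
}}

```text
time_s: 19.63
tool_pos: [563.5, -37.1, 120.6]
ee_rot: [[0.968, 0.252, -0.001], [0.252, -0.968, 0.0], [-0.001, -0.0, -1.0]]
ft_force: [0.2, 1.0, 0.1]
gripper_width: 40.0
gripper_force: 0.0
```

Request:
{"op": "servo_tool", "data": {
  "commands": [
    [[0,0,-10,0,0,0,0.1],[0,0,-30,0,0,0,0.1],[0,0,-70,0,0,0,0.1],[0,0,-110,0,0,0,0.1],[-30,0,-150,0,0,0,0.1],[-60,0,-190,0,0,0,0.1],[-60,0,-190,0,0,0,0.1],[-60,0,-190,0,0,0,0.1]]
  ]
}}

```text
time_s: 20.3
tool_pos: [505.7, -53.8, 316.2]
ee_rot: [[0.968, 0.25, 0.007], [0.25, -0.968, 0.001], [0.007, 0.001, -1.0]]
ft_force: [0.7, -0.6, 0.0]
gripper_width: 48.0
gripper_force: 0.0
```

Run:
```python
from h import *
s=monitor.observe(); p=capture("wrist"); print(s["tool_pos"],s["time_s"],s["ft_force"],s["gripper_width"])
for k,z in {"socket":89,"key":63,"stud":70,"mark":33}.items(): print(k,[(round(a["confidence"],2),np.round(a["at"]),at_z(p,a["at"],z,s).round(1)) for a in place_of(p,k)[:2]])
for a in regions_of(p,"key")[:2]:
  X=np.array([at_z(p,q,147,s)[:2] for q in np.argwhere(a["region"])],np.float32); print(a["confidence"],cv2.minAreaRect(X))
cv2.imwrite("pics/fin.png",cv2.resize(p["pixels"][:,120:520],(600,600),interpolation=3)[:,:,::-1])
```

```text
[505.67561853 -53.75212569 316.22518777] 20.3 [ 0.73655554 -0.55209975  0.03395842] 48.049514409726235
socket [(0.84, array([133., 317.]), array([562.5, -37.2,  89. ])), (0.54, array([110., 171.]), array([544. , 164.3,  89. ]))]
key [(0.97, array([131., 317.]), array([565.3, -37. ,  63. ])), (0.83, array([199., 509.]), array([ 541. , -362.6,   63. ]))]
stud [(0.9, array([110., 172.]), array([543.1, 172.3,  70. ])), (0.44, array([206., 433.]), array([ 499.9, -242.1,   70. ]))]
mark [(0.57, array([131., 287.]), array([551.7,   8.4,  33. ]))]
0.68 ((412.34173583984375, -365.33087158203125), (41.49205780029297, 12.673423767089844), 17.42257308959961)
0.64 ((541.782470703125, -367.8642883300781), (161.40301513671875, 44.39815139770508), 76.52729034423828)
```

View pics/fin.png

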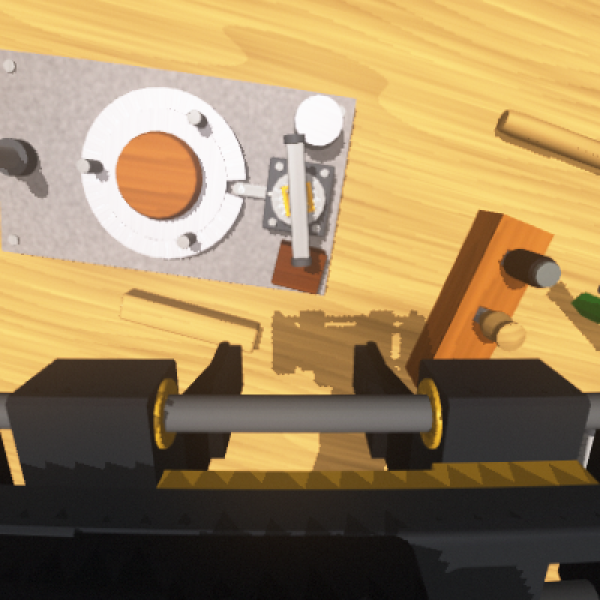

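The final view shows the bolt in the notch at (240,188) and the key standing upright in the socket at (298,200), with its neighbours in place. Handing in.

```bash
python3 -c "
from rig import bot
print(bot.close_job())"
```

```text
the job is handed in; nothing more can be done
None
```

I turned the plate until its notch faced the bolt, put the key fully home, turned it clockwise to its stop and let go. I handed the job in at about 20 s; no verdict came back, but the last picture showed the bolt in the notch and the key upright.

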